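Load a case into the test jig and index it under the probe head

ROBOT

A 7-joint arm with a two-finger parallel gripper is mounted at the origin on the work surface. World frame = base frame: x ahead of the robot, y to its left, z up, the work surface at z = 0. Lengths are in m, angles in degrees, forces in N, time in s.
With the tool pointing down it reaches from about 0.425 to 0.825 m from the base axis. Payload 3.6 kg.
Tool frame: the origin (TCP) lies on the centre line of the jaws, within the pads' length; the fingertips stand 8 mm ahead of it and the grasp point (between the pads) lies 11 mm behind it; x points along the fingers, y is the direction in which the jaws open and shut, and the axes are right-handed (so a half turn about x gives the same grasp; the last joint's range is limited). The gripper opens to 85 mm and grips with 20 to 120 N. Pads are 22 mm wide; open, the fingers measure 114 mm over their backs; the gripper's body (76 mm by 85 mm) begins 54 mm behind the grasp point. The pads swing forward as they close: fully open they stand 13 mm farther back than shut.
Start: joints at [-67.695, 35.231, -0.722, 81.555, 0.464, 63.22, -2.315], TCP at [0.263, 0.595, 0.239] pointing down, gripper open.
Joint ranges: [-178.69, 178.69], [-17.37, 117.87], [-77.05, 75.6], [15.02, 138.74], [-78.02, 258.01], [0.78, 113.62], [-162.83, 162.83]. Speed limits (degrees/s): [159.86, 159.86, 180, 180, 180, 180, 180].

INTERFACE

Orientations are given as [roll, pitch, yaw] about the fixed x, y, z axes, in that order (R = Rz(yaw) Ry(pitch) Rx(roll)).
In Python, from bench import telemetry, imaging, job gives the robot as it stands. The module is installed in compiled form; this text tells all that it offers.
- The arm moves only by the tool step_arm, never from a script. Its argument "motion" is a list of rows, each an object of numbers: "x", "y", "z": the shift along the world's x, y, z in m; "ax", "ay", "az": the turn, a rotation vector about the world's x, y, z in rad. In form: [{"x": .., "y": .., "z": .., "ax": .., "ay": .., "az": ..}, ...]. A call has 1 to 10 rows; each row is the pose to reach, as a shift and turn from the pose commanded when the call began; what a row does not reach only later rows make up. A row lasts 1/10 s, in which the tool goes at most 50 mm and 8.59 degrees, less where a joint would pass 70% of its speed; a pose out of reach is approached as far as the arm can. A call with a gripper value outside its range is refused whole. "claw" is the opening in per cent of the stroke, from 0 (shut) to 100 (fully open), set as the call begins (left out, the last holds). The fingers move at their own pace and stop on an object; the grip force is fixed at half the most. Time passes only in rows, so rows that repeat a pose let the fingers close. It gives the time, the measured TCP pose, the force and the opening at its end, in the units of the state.
- telemetry.state(): the state, without advancing time (a new reading comes with each control period).
- imaging.read_camera(name): name is "side" or "top"; returns the picture (400x640x3 uint8, red, green, blue); there is no depth.
- imaging.camera_info(name): a dict with "vertical_fov" (degrees; the focal length in pixels is half the picture's height over the tangent of half this angle, whatever the lens; pixels are square), "cx", "cy" (the principal point, pixels), "rvec" (rotation vector, rad) and "tvec" (3), from world to camera coordinates, as OpenCV has them. Camera axes: x right, y down, z forward; pixel columns grow to the right and rows downward; lengths in m; the calibration is good to about 2 mm. A picture is of the moment at which its call begins. camera_info takes no time and is no camera call.
- job.job_done(): hands the job in, once; it reports no verdict.
The state is a dict: "clock": time; "joints": joint angles; "qd": joint speeds; "effort": joint torques, N m; "tool_pos": TCP position; "orientation": TCP orientation; "contact_force": force on the tool from outside, world axes, zero at the start; "ft_torque": the same for the moment, N m; "width": finger opening in m.
Only numpy, scipy, OpenCV 4.12 (cv2) and the standard library are available. Lean on these libraries where they do the work, as an engineer would, in place of code of your own. Each camera call takes 0.05 s, during which the arm holds its last target. There are 200 camera calls.

TASK

Take the longer of the two grey cases out of the parts organiser and set it gently, without dropping it, flat into the nest of the jig's carriage while the carriage is still locked at its loading hole; the nest only takes it held by its long sides, so put it down on the table and take it again the other way. Then pull up the index plunger's knob, slide the carriage along past the middle hole to the far hole, where the case is under the probe head, and let the plunger drop fully home there. Leave the short case, the battery cell and the phone where they are, and let go of everything.

Things in the scene. Friction and masses are not known exactly. Their poses are not given: they have to be found in the camera images.
- case: The case to load: plain grey plastic box with a thin dark seam, 64 (x) x 40 (y) x 36 (z) mm, 80 to 170 g. Origin at the centre of its underside, x along its length. It starts flat in any one of the organiser's three compartments, its length along the compartment. Either way round is right in the nest.
- short_case: Bystander of the same grey plastic and style, 40 x 40 x 36 mm, in another compartment. Origin at the centre of its underside.
- cell: Bystander: steel battery cell standing upright in the remaining compartment, 26 mm diameter, 50 mm tall, origin at the centre of its underside.
- phone: Bystander: black cordless phone handset lying flat on the table beyond the middle, 48 (x) x 150 (y) x 22 mm, origin at the centre of its underside.
- organiser: Fixed open black tray, 170 (x) x 152 (y) x 45 (z) mm, origin at the centre of its underside, walls and floor 4 mm. Two dividers as high as its walls make three compartments (centres y = -49, 0, +49 mm), each 162 mm long (x), 45 mm wide: room for fingers only beyond the ends of a case, not beside it. It stands left or right of the robot's middle, the jig on the other side.
- jig: Fixed steel and aluminium test jig, base plate 230 (x) x 250 (y) x 12 mm, origin near the centre of its underside. The carriage slides along the jig's y. On the near side, at x = -85 mm, runs an index strip, top 30 mm above the table, with three 12 mm holes: y = -50 (loading), 0 (middle, not used) and +50 mm (far, under the probe head).
- probe_head (a point): Underside centre of the fixed probe head, 103 mm above the table: black block 36 (x) x 40 (y) x 50 mm with probe tips 9 mm lower. It hangs over the far half of the nest when the carriage is at the far hole, from an arm (top 169 mm above the table) on a column 70 mm to its +x.
- put_down (a point): Free table top between organiser and jig (a 1 mm dark mat lies there), about 150 mm wide in y: a place to put the case down while changing the grasp.
- nest (a point): Centre of the nest's floor on the carriage, 42 mm above the table, axes as the jig's. The case's length goes along x, between two end posts 45 mm high with inner faces at x = -34 and +34 mm (8 mm thick, no finger room there); two side rails 6 mm high, 5 mm thick, have inner faces at y = -22 and +22 mm. So 2 mm of play on every side; fingers go at the long sides, above the rails.
- carriage (a joint): Slide of the carriage along the jig's +y in m: 0 at the loading hole (start), 0.05 at the middle hole, 0.10 at the far hole. End stops at -0.015 and 0.115, so it can overrun the holes. About 1 N of friction. With the plunger down it is locked with about 1.5 mm of play either way. Its plate is 70 mm wide in y.
- plunger (a joint): Lift of the plunger in m: 0 fully home in a hole, 0.016 at its upper stop. A spring pushes it down with 4 N at 0 and 8 N at 0.016. Its round-nosed 8 mm pin leaves the hole at about 0.010; let go between holes it rests on the strip at about 0.010. Let go within about 2 mm of a hole's centre it drops in.
- knob (a point): Centre of the plunger's black knob, on its upright axis, at the height to grip it; 76 mm above the table when home. The knob is round, 24 mm diameter flaring to 30 mm at its top, and reaches 14 mm below and above this point. It rides on the carriage 85 mm to -x of the nest's centre. Below it a 22 mm collar, 18 mm high, stands on the carriage plate (top 42 mm above the table).
- test_hole (a point): Centre of the far hole's mouth in the index strip, below the probe head's end; the knob's axis must finish over it. Axes parallel to the jig's.
- load_hole (a point): Centre of the loading hole's mouth, over which the knob's axis is at the start.
There are look-alikes about, which are no part of the job. What is shaped like the case but green is not meant.

How it is judged:
By the outcome, as a careful person would: the job done as asked, in the order asked, and still so for the second after the job is handed in, with the robot touching nothing.
It also fails if it takes over 64 s, if anything falls off the work surface, if the arm or the gripper's body presses on something with over 40 N, if the wrist force passes 120 N, or if a joint passes its speed limit or range.

## Working session

There is one attempt and no reset: what is moved stays moved. The work goes in short steps, Python scripts to look and compute and a tool call to move; the robot and the scene stay as the last step left them, time stands still between calls to the robot, and variables do not carry over. Pictures are saved under pics/ and viewed, about 8 in all and at most 12, crops included, and the job is handed in when it is done.

Besides the shell and the picture viewer there is one more tool, called as name([rows], argument=value, ...), one row to a line, values as JSON. step_arm: Moves the arm, as the interface text tells. Its arguments: {"type":"object","properties":{"motion":{"type":"array","items":{"type":"object","properties":{"x":{"type":"number"},"y":{"type":"number"},"z":{"type":"number"},"ax":{"type":"number"},"ay":{"type":"number"},"az":{"type":"number"}}}},"claw":{"type":"number"}},"required":["motion"]}

```bash
mkdir -p pics && cat > h.py <<'E'
import numpy as np, cv2
from bench import telemetry, imaging, job
def cam(n):
    c=imaging.camera_info(n); f=200/np.tan(np.radians(c["vertical_fov"])/2)
    K=np.array([[f,0,c["cx"]],[0,f,c["cy"]],[0,0,1.]]); R=cv2.Rodrigues(np.array(c["rvec"],float))[0]
    return K,R,np.array(c["tvec"],float).ravel(),c
def w(n,u,v,z):
    K,R,t,_=cam(n); d=R.T@np.linalg.inv(K)@[u,v,1]; o=-R.T@t
    return o+d*(z-o[2])/d[2]
def px(n,P):
    K,R,t,_=cam(n); p=K@(R@np.array(P,float)+t); return p[:2]/p[2]
def snap(n,name,crop=None,s=1):
    im=imaging.read_camera(n)[:,:,::-1]
    cv2.imwrite(f"pics/{name}_raw.png",im)
    if crop: x0,y0,x1,y1=crop; im=im[y0:y1,x0:x1]
    cv2.imwrite(f"pics/{name}.png",cv2.resize(im,None,fx=s,fy=s,interpolation=cv2.INTER_CUBIC))
E
python3 - <<'E'
from h import *
snap("top","t0"); snap("side","s0")
for n in("top","side"):
    K,R,t,c=cam(n); print(n,c,-R.T@t)
print(telemetry.state())
E
```

```text
top {'vertical_fov': 43.749106181334135, 'cx': 318.7613904680544, 'cy': 200.0400742949044, 'rvec': array([ 2.15526144, -2.1952328 ,  0.11069267]), 'tvec': array([-0.01248145,  0.59791118,  1.23195334])} [ 0.4773906  -0.01463017  1.28345112]
side {'vertical_fov': 53.50569303994781, 'cx': 325.36470986978566, 'cy': 199.66161945285543, 'rvec': array([ 1.96914262, -0.78040667,  0.48482769]), 'tvec': array([-0.44977753,  0.27739053,  0.82796404])} [-0.09306238 -0.72536895  0.65570501]
{'clock': 0.1, 'joints': array([-67.69471398,  35.28502589,  -0.7243372 ,  81.63322072,
         0.46403736,  63.21911574,  -2.31595661]), 'qd': array([ 0.11420484, -0.14939014, -0.04138021, -0.24928402, -0.02571851,
       -0.08364285, -0.01615677]), 'effort': array([ 1.29975193e-03, -4.70381820e+01,  2.60272147e-01, -1.71571845e+01,
        1.00525728e-02,  5.89657371e-03,  3.86969646e-06]), 'tool_pos': array([0.26225278, 0.59400722, 0.23823272]), 'orientation': array([ -89.65731623,   89.8654923 , -113.47721377]), 'contact_force': array([0.36826171, 1.09708525, 0.06490196]), 'ft_torque': array([ 0.00048734, -0.02349741, -0.03353959]), 'width': 0.08519107627005124}
```

View pics/t0.png

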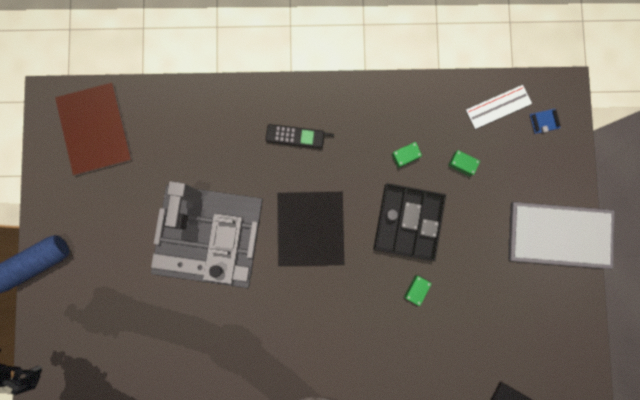

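View pics/s0.png

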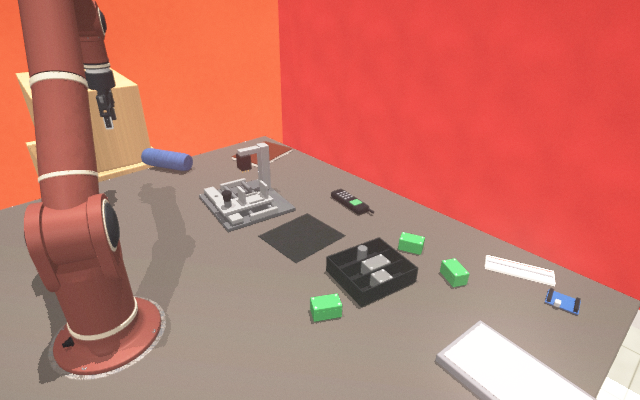

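The top view shows the jig at about (207,235), the mat at (311,228) and the organiser at (409,222). In the organiser, the grey box at (411,216) in the middle compartment looks longer than the one at (429,229), and the cell is at (392,215). I'll enlarge both areas to confirm.

```bash
python3 - <<'E'
import cv2
im=cv2.imread("pics/t0_raw.png")
cv2.imwrite("pics/org.png",cv2.resize(im[175:270,365:455],None,fx=6,fy=6,interpolation=cv2.INTER_CUBIC))
cv2.imwrite("pics/jig.png",cv2.resize(im[175:295,145:270],None,fx=5,fy=5,interpolation=cv2.INTER_CUBIC))
E
```

```text
(no output)
```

View pics/org.png

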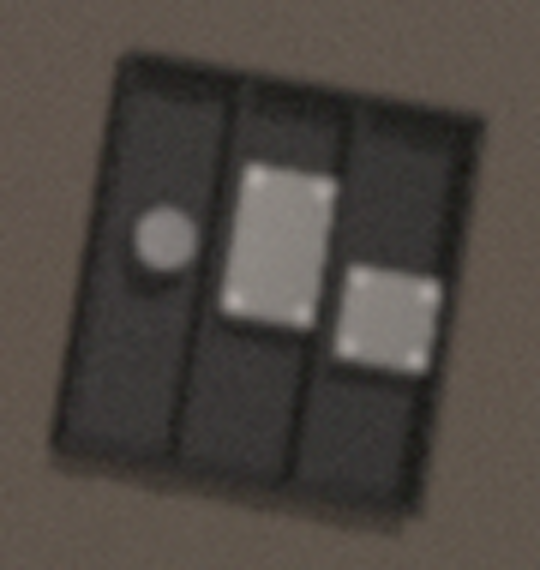

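View pics/jig.png

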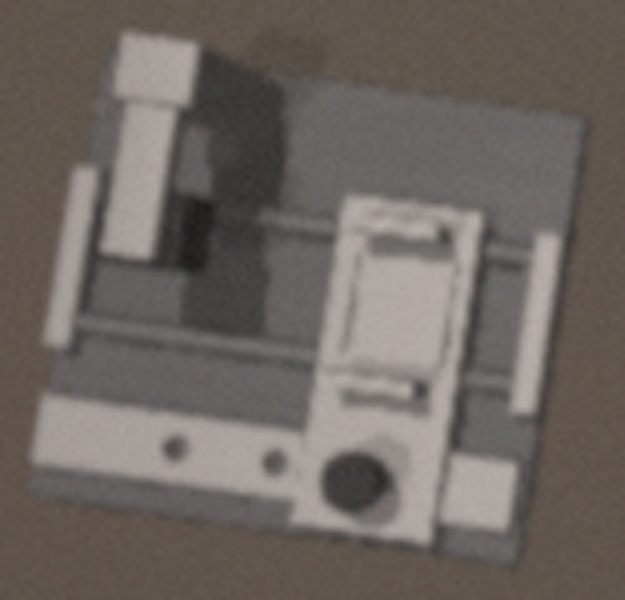

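The crop shows three candidates. The box in the middle compartment (crop corners 240,163 / 337,180 / 315,328 / 220,308) has the 64x40 shape, so it is the case. The square box at right is the short case and the round thing is the cell. The jig crop shows holes at (174,447) and (274,461), the knob at (355,481) and the nest around (403,308).

```bash
python3 - <<'E'
from h import *
np.set_printoptions(precision=4,suppress=True)
O=lambda u,v,z:w("top",365+(u-2.5)/6,175+(v-2.5)/6,z)
J=lambda u,v,z:w("top",145+(u-2)/5,175+(v-2)/5,z)
c=np.array([O(*p,.04) for p in[(240,163),(337,180),(315,328),(220,308)]])
print("case c",c.mean(0),"dims",np.linalg.norm(c[1]-c[0]),np.linalg.norm(c[2]-c[1]),np.linalg.norm(c[3]-c[2]),np.linalg.norm(c[0]-c[3]))
a=lambda d:np.degrees(np.arctan2(d[1],d[0]))
print("yaw",a(c[0]-c[3]),a(c[1]-c[2]))
o=np.array([O(*p,.045) for p in[(122,55),(485,118),(418,512),(55,450)]])
print("org",o.mean(0),"dims",[np.linalg.norm(o[i]-o[i-1]) for i in range(4)],"yaw",a(o[0]-o[3]),a(o[1]-o[2]),a(o[0]-o[1])-90)
h1=J(174,447,.03);h2=J(274,461,.03);k=J(355,481,.09)
print("far",h1,"mid",h2,np.linalg.norm(h1-h2),"knob",k,"yaw",a(h1-h2)-90,"knob-far dir",a(h1-k)-90,np.linalg.norm((h1-k)[:2]))
b=np.array([J(*p,.012) for p in[(115,60),(583,118),(520,562),(30,490)]])
print("base",b.mean(0),[np.linalg.norm(b[i]-b[i-1]) for i in range(4)],a(b[1]-b[2]),a(b[3]-b[2])-90)
n=np.array([J(*p,.042) for p in[(365,245),(452,258),(436,385),(345,365)]]);print("nest",n.mean(0))
pl=np.array([J(*p,.042) for p in[(345,195),(483,212),(433,543),(292,522)]]);print("carriage plate",pl.mean(0),[np.linalg.norm(pl[i]-pl[i-1]) for i in range(4)],a(pl[0]-pl[3]),a(pl[1]-pl[2]))
posts=np.array([J(*p,.087) for p in[(408,228),(383,385)]]);print("posts",posts.mean(0),posts,a(posts[0]-posts[1]),np.linalg.norm(posts[0]-posts[1]))
m=np.array([w("top",*p,.001) for p in[(277,193),(343,192),(344,265),(279,266)]]);print("mat",m.mean(0),m)
print("phone",w("top",295,137,.02), "probe arm",J(140,180,.169), "green", w("top",418,291,.03))
E
```

```text
case c [ 0.5538 -0.2533  0.04  ] dims 0.04108893109445416 0.06266942188019516 0.0402918687218807 0.06132773469175739
yaw -9.817653654437246 -10.593459409556068
org [ 0.5378 -0.2485  0.045 ] dims [np.float64(0.166914998180735), np.float64(0.15352954588677004), np.float64(0.16630735793764878), np.float64(0.15152714587993527)] yaw -11.33227145746146 -12.023988769122292 -10.964735467345406
far [0.4436 0.327  0.03  ] mid [0.4357 0.2771 0.03  ] 0.050443233568472745 knob [0.4276 0.2248 0.09  ] yaw -8.968646154604329 knob-far dir -8.89929305021235 0.1034474754479474
base [0.5132 0.2623 0.012 ] [np.float64(0.22170444766376224), np.float64(0.24225884627231828), np.float64(0.22679279984887546), np.float64(0.25029206949453126)] -8.478484217575366 -9.34062733546918
nest [0.5078 0.2124 0.042 ]
carriage plate [0.4813 0.2179 0.042 ] [np.float64(0.16301965039071428), np.float64(0.0694311836490188), np.float64(0.16469758121498956), np.float64(0.07032027083172336)] -9.118098904183062 -8.80520095123429
posts [0.51   0.2061 0.087 ] [[0.5474 0.2001 0.087 ]
 [0.4726 0.2121 0.087 ]] -9.10676507420861 0.07574137274715738
mat [ 0.5265 -0.0017  0.001 ] [[ 0.6205  0.0841  0.001 ]
 [ 0.62   -0.0868  0.001 ]
 [ 0.4324 -0.085   0.001 ]
 [ 0.4329  0.081   0.001 ]]
phone [0.7628 0.0347 0.02  ] probe arm [0.5663 0.3052 0.169 ] green [ 0.3658 -0.266   0.03  ]
```

The jig's yaw is about -9° and the hole spacing measures 50.4 mm, which agrees with the 50 mm given. The case measures 63x41 mm at (0.554, -0.253), with yaw about -10.5°. I'm moving over the organiser now, with the jaws along the case's length.

step_arm([
  {"x": 0.02,"y": -0.03,"z": 0.01,"az": -0.05},
  {"x": 0.05,"y": -0.07,"z": 0.02,"az": -0.14},
  {"x": 0.08,"y": -0.11,"z": 0.03,"az": -0.23},
  {"x": 0.11,"y": -0.15,"z": 0.03,"az": -0.32},
  {"x": 0.14,"y": -0.19,"z": 0.03,"az": -0.41},
  {"x": 0.17,"y": -0.23,"z": 0.03,"az": -0.5},
  {"x": 0.2,"y": -0.27,"z": 0.03,"az": -0.59},
  {"x": 0.23,"y": -0.31,"z": 0.03,"az": -0.68},
  {"x": 0.26,"y": -0.35,"z": 0.03,"az": -0.77},
  {"x": 0.27,"y": -0.395,"z": 0.03,"az": -0.86},
], claw=100)

```text
$.motion[0]: bad value
```

step_arm([
  {"x": 0.002,"y": -0.045,"az": -0.05},
  {"x": 0.004,"y": -0.09,"az": -0.1},
  {"x": 0.008,"y": -0.135,"az": -0.15},
  {"x": 0.01,"y": -0.18,"az": -0.2},
  {"x": 0.012,"y": -0.225,"az": -0.25},
  {"x": 0.014,"y": -0.27,"z": -0.02,"az": -0.3},
  {"x": 0.016,"y": -0.315,"z": -0.05,"az": -0.35},
  {"x": 0.018,"y": -0.36,"z": -0.08,"az": -0.4},
  {"x": 0.02,"y": -0.4,"z": -0.1,"az": -0.45},
  {"x": 0.021,"y": -0.43,"z": -0.12,"az": -0.486},
])

```text
$.motion[0]: bad value
```

step_arm([
  {"y": -0.012,"z": -0.01},
  {"y": -0.023,"z": -0.02},
  {"y": -0.023,"z": -0.02},
  {"y": -0.023,"z": -0.02},
])

```text
$.motion[0]: bad value
```

The calls were refused, so I'll give all six fields in every row.

step_arm([
  {"x": 0.02,"y": -0.03,"z": 0.01,"ax": 0,"ay": 0,"az": -0.05},
  {"x": 0.05,"y": -0.07,"z": 0.02,"ax": 0,"ay": 0,"az": -0.14},
  {"x": 0.08,"y": -0.11,"z": 0.03,"ax": 0,"ay": 0,"az": -0.23},
  {"x": 0.11,"y": -0.15,"z": 0.03,"ax": 0,"ay": 0,"az": -0.32},
  {"x": 0.14,"y": -0.19,"z": 0.03,"ax": 0,"ay": 0,"az": -0.41},
  {"x": 0.17,"y": -0.23,"z": 0.03,"ax": 0,"ay": 0,"az": -0.5},
  {"x": 0.2,"y": -0.27,"z": 0.03,"ax": 0,"ay": 0,"az": -0.59},
  {"x": 0.23,"y": -0.31,"z": 0.03,"ax": 0,"ay": 0,"az": -0.68},
  {"x": 0.26,"y": -0.35,"z": 0.03,"ax": 0,"ay": 0,"az": -0.77},
  {"x": 0.27,"y": -0.395,"z": 0.03,"ax": 0,"ay": 0,"az": -0.86},
], claw=100)

```text
clock: 1.1
tool_pos: [0.5347, 0.198, 0.2687]
orientation: [62.7, 89.9, -10.6]
contact_force: [0.0, 0.7, -0.7]
width: 0.0848
```

step_arm([
  {"x": 0.002,"y": -0.045,"z": 0,"ax": 0,"ay": 0,"az": -0.05},
  {"x": 0.004,"y": -0.09,"z": 0,"ax": 0,"ay": 0,"az": -0.1},
  {"x": 0.008,"y": -0.135,"z": 0,"ax": 0,"ay": 0,"az": -0.15},
  {"x": 0.01,"y": -0.18,"z": 0,"ax": 0,"ay": 0,"az": -0.2},
  {"x": 0.012,"y": -0.225,"z": 0,"ax": 0,"ay": 0,"az": -0.25},
  {"x": 0.014,"y": -0.27,"z": -0.02,"ax": 0,"ay": 0,"az": -0.3},
  {"x": 0.016,"y": -0.315,"z": -0.05,"ax": 0,"ay": 0,"az": -0.35},
  {"x": 0.018,"y": -0.36,"z": -0.08,"ax": 0,"ay": 0,"az": -0.4},
  {"x": 0.02,"y": -0.405,"z": -0.11,"ax": 0,"ay": 0,"az": -0.45},
  {"x": 0.02,"y": -0.453,"z": -0.14,"ax": 0,"ay": 0,"az": -0.475},
])

```text
clock: 2.1
tool_pos: [0.5523, -0.2383, 0.1378]
orientation: [-131.0, 89.9, 128.7]
contact_force: [1.8, -0.6, 0.5]
width: 0.0853
```

step_arm([
  {"x": 0,"y": 0,"z": -0.02,"ax": 0,"ay": 0,"az": 0},
  {"x": 0,"y": 0,"z": -0.04,"ax": 0,"ay": 0,"az": 0},
  {"x": 0,"y": 0,"z": -0.05,"ax": 0,"ay": 0,"az": 0},
  {"x": 0,"y": 0,"z": -0.05,"ax": 0,"ay": 0,"az": 0},
  {"x": 0,"y": 0,"z": -0.05,"ax": 0,"ay": 0,"az": 0},
])

```text
clock: 2.6
tool_pos: [0.5529, -0.2372, 0.0899]
orientation: [83.5, 90.0, -16.8]
contact_force: [0.2, 0.2, -0.2]
width: 0.0856
```

```bash
python3 - <<'E'
from h import *
K,R,t,c=cam("side")
p=px("side",[.554,-.253,.05]).astype(int);print(p)
x0,y0=max(p[0]-90,0),max(p[1]-80,0)
snap("side","s1",(x0,y0,x0+160,y0+120),5); print(x0,y0)
s=telemetry.state();print(s["tool_pos"],s["orientation"],s["joints"])
E
```

```text
[375 258]
285 178
[ 0.55317162 -0.23738607  0.09044789] [ 78.17871898  89.89157777 -22.09642663] [  9.6317723   42.1652724   19.06965872  99.16369428 -19.2198965
  41.79025843  28.27442937]
```

View pics/s1.png

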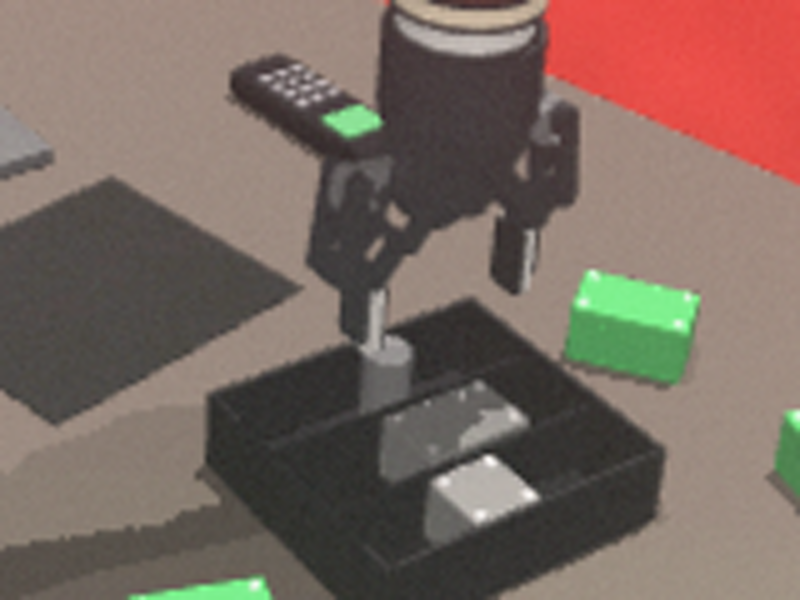

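The side view shows the open fingers above the organiser, still short of the case in y. The last row hit the 50 mm limit, leaving a 16 mm shortfall. I'll correct that, go down and grip.

step_arm([
  {"x": 0,"y": -0.008,"z": 0,"ax": 0,"ay": 0,"az": 0},
  {"x": 0.001,"y": -0.0155,"z": 0,"ax": 0,"ay": 0,"az": 0},
  {"x": 0.001,"y": -0.0155,"z": -0.01,"ax": 0,"ay": 0,"az": 0},
  {"x": 0.001,"y": -0.0155,"z": -0.025,"ax": 0,"ay": 0,"az": 0},
  {"x": 0.001,"y": -0.0155,"z": -0.04,"ax": 0,"ay": 0,"az": 0},
  {"x": 0.001,"y": -0.0155,"z": -0.05,"ax": 0,"ay": 0,"az": 0},
  {"x": 0.001,"y": -0.0155,"z": -0.06,"ax": 0,"ay": 0,"az": 0},
  {"x": 0.001,"y": -0.0155,"z": -0.068,"ax": 0,"ay": 0,"az": 0},
  {"x": 0.001,"y": -0.0155,"z": -0.07,"ax": 0,"ay": 0,"az": 0},
  {"x": 0.001,"y": -0.0155,"z": -0.07,"ax": 0,"ay": 0,"az": 0},
])

```text
clock: 3.65
tool_pos: [0.5533, -0.2529, 0.0191]
orientation: [-98.4, 90.0, 161.3]
contact_force: [-0.4, 0.0, 0.2]
width: 0.0851
```

step_arm([
  {"x": 0,"y": 0,"z": 0,"ax": 0,"ay": 0,"az": 0},
  {"x": 0,"y": 0,"z": 0,"ax": 0,"ay": 0,"az": 0},
  {"x": 0,"y": 0,"z": 0,"ax": 0,"ay": 0,"az": 0},
  {"x": 0,"y": 0,"z": 0,"ax": 0,"ay": 0,"az": 0},
  {"x": 0,"y": 0,"z": 0,"ax": 0,"ay": 0,"az": 0},
], claw=55)

```text
clock: 4.15
tool_pos: [0.5541, -0.2533, 0.0205]
orientation: [75.5, 89.9, -24.8]
contact_force: [0.7, 0.1, 5.8]
width: 0.063
```

It's gripped at a width of 63 mm. Next I lift it and carry it to the mat.

step_arm([
  {"x": 0,"y": 0,"z": 0.01,"ax": 0,"ay": 0,"az": 0},
  {"x": 0,"y": 0,"z": 0.03,"ax": 0,"ay": 0,"az": 0},
  {"x": 0,"y": 0,"z": 0.06,"ax": 0,"ay": 0,"az": 0},
  {"x": 0,"y": 0.01,"z": 0.085,"ax": 0,"ay": 0,"az": 0},
  {"x": -0.005,"y": 0.035,"z": 0.1,"ax": 0,"ay": 0,"az": 0},
  {"x": -0.01,"y": 0.07,"z": 0.105,"ax": 0,"ay": 0,"az": 0},
  {"x": -0.014,"y": 0.105,"z": 0.105,"ax": 0,"ay": 0,"az": 0},
  {"x": -0.018,"y": 0.14,"z": 0.105,"ax": 0,"ay": 0,"az": 0.01},
  {"x": -0.022,"y": 0.175,"z": 0.105,"ax": 0,"ay": 0,"az": 0.02},
  {"x": -0.026,"y": 0.21,"z": 0.095,"ax": 0,"ay": 0,"az": 0.022},
], claw=50)

```text
clock: 5.15
tool_pos: [0.5275, -0.0415, 0.1154]
orientation: [104.0, 89.9, 5.0]
contact_force: [0.7, -0.2, -1.9]
width: 0.0628
```

step_arm([
  {"x": 0,"y": 0.02,"z": -0.02,"ax": 0,"ay": 0,"az": 0},
  {"x": 0,"y": 0.035,"z": -0.04,"ax": 0,"ay": 0,"az": 0},
  {"x": 0,"y": 0.043,"z": -0.06,"ax": 0,"ay": 0,"az": 0},
  {"x": 0,"y": 0.043,"z": -0.075,"ax": 0,"ay": 0,"az": 0},
  {"x": 0,"y": 0.043,"z": -0.085,"ax": 0,"ay": 0,"az": 0},
  {"x": 0,"y": 0.043,"z": -0.09,"ax": 0,"ay": 0,"az": 0},
  {"x": 0,"y": 0.043,"z": -0.093,"ax": 0,"ay": 0,"az": 0},
  {"x": 0,"y": 0.043,"z": -0.095,"ax": 0,"ay": 0,"az": 0},
  {"x": 0,"y": 0.043,"z": -0.096,"ax": 0,"ay": 0,"az": 0},
  {"x": 0,"y": 0.043,"z": -0.096,"ax": 0,"ay": 0,"az": 0},
])

```text
clock: 6.15
tool_pos: [0.5276, 0.0, 0.0188]
orientation: [107.0, 90.0, 7.9]
contact_force: [0.0, -0.7, -1.0]
width: 0.063
```

step_arm([
  {"x": 0,"y": 0,"z": -0.0005,"ax": 0,"ay": 0,"az": 0},
  {"x": 0,"y": 0,"z": -0.001,"ax": 0,"ay": 0,"az": 0},
  {"x": 0,"y": 0,"z": -0.0015,"ax": 0,"ay": 0,"az": 0},
  {"x": 0,"y": 0,"z": -0.0015,"ax": 0,"ay": 0,"az": 0},
])

```text
clock: 6.55
tool_pos: [0.5273, 0.0002, 0.0169]
orientation: [-106.4, 90.0, 154.6]
contact_force: [0.2, 0.0, -0.8]
width: 0.0628
```

step_arm([
  {"x": 0,"y": 0,"z": -0.0005,"ax": 0,"ay": 0,"az": 0},
  {"x": 0,"y": 0,"z": -0.001,"ax": 0,"ay": 0,"az": 0},
  {"x": 0,"y": 0,"z": -0.0015,"ax": 0,"ay": 0,"az": 0},
  {"x": 0,"y": 0,"z": -0.0015,"ax": 0,"ay": 0,"az": 0},
])

```text
clock: 6.95
tool_pos: [0.5274, 0.0001, 0.0164]
orientation: [152.1, 90.0, 53.1]
contact_force: [-2.9, 0.1, 7.4]
width: 0.0632
```

The case is on the mat (7 N contact). I'll open, rise, turn 90° and look before taking it again.

step_arm([
  {"x": 0,"y": 0,"z": 0,"ax": 0,"ay": 0,"az": 0},
  {"x": 0,"y": 0,"z": 0,"ax": 0,"ay": 0,"az": 0},
  {"x": 0,"y": 0,"z": 0.001,"ax": 0,"ay": 0,"az": 0},
  {"x": 0,"y": 0,"z": 0.001,"ax": 0,"ay": 0,"az": 0},
  {"x": 0,"y": 0,"z": 0.02,"ax": 0,"ay": 0,"az": 0},
  {"x": 0,"y": 0,"z": 0.045,"ax": 0,"ay": 0,"az": 0},
  {"x": 0,"y": 0,"z": 0.07,"ax": 0,"ay": 0,"az": 0.05},
  {"x": 0,"y": 0,"z": 0.08,"ax": 0,"ay": 0,"az": 0.18},
  {"x": 0,"y": 0,"z": 0.08,"ax": 0,"ay": 0,"az": 0.32},
  {"x": 0,"y": 0,"z": 0.08,"ax": 0,"ay": 0,"az": 0.46},
], claw=100)

```text
clock: 7.95
tool_pos: [0.5276, 0.0002, 0.096]
orientation: [66.4, 89.9, -6.0]
contact_force: [-1.2, -1.2, -0.3]
width: 0.0852
```

step_arm([
  {"x": 0,"y": 0,"z": 0,"ax": 0,"ay": 0,"az": 0.14},
  {"x": 0,"y": 0,"z": 0,"ax": 0,"ay": 0,"az": 0.28},
  {"x": 0,"y": 0,"z": 0,"ax": 0,"ay": 0,"az": 0.42},
  {"x": 0,"y": 0,"z": 0,"ax": 0,"ay": 0,"az": 0.56},
  {"x": 0,"y": 0,"z": 0,"ax": 0,"ay": 0,"az": 0.7},
  {"x": 0,"y": 0,"z": 0,"ax": 0,"ay": 0,"az": 0.84},
  {"x": 0,"y": 0,"z": 0,"ax": 0,"ay": 0,"az": 0.98},
  {"x": 0,"y": 0,"z": 0,"ax": 0,"ay": 0,"az": 1.08},
  {"x": 0,"y": 0,"z": 0,"ax": 0,"ay": 0,"az": 1.111},
  {"x": 0,"y": 0,"z": 0,"ax": 0,"ay": 0,"az": 1.111},
])

```text
clock: 8.95
tool_pos: [0.5273, -0.0001, 0.0953]
orientation: [-174.2, 90.0, 176.7]
contact_force: [-0.3, 0.4, 0.0]
width: 0.0857
```

```bash
python3 - <<'E'
from h import *
p=px("side",[.527,0,.05]).astype(int);x0,y0=p[0]-80,p[1]-75
snap("side","s2",(x0,y0,x0+160,y0+120),5); print(x0,y0)
s=telemetry.state();print(s["tool_pos"],s["orientation"],s["joints"],s["contact_force"])
E
```

```text
220 146
[ 5.27341350e-01 -8.20484269e-06  9.53411167e-02] [-153.63189675   89.9867746  -162.77353268] [  1.17653771  35.69740907  -5.37468957 110.56345881   5.61496964
  33.9991677   73.0052756 ] [-0.31466351  0.64695857  0.19974098]
```

View pics/s2.png

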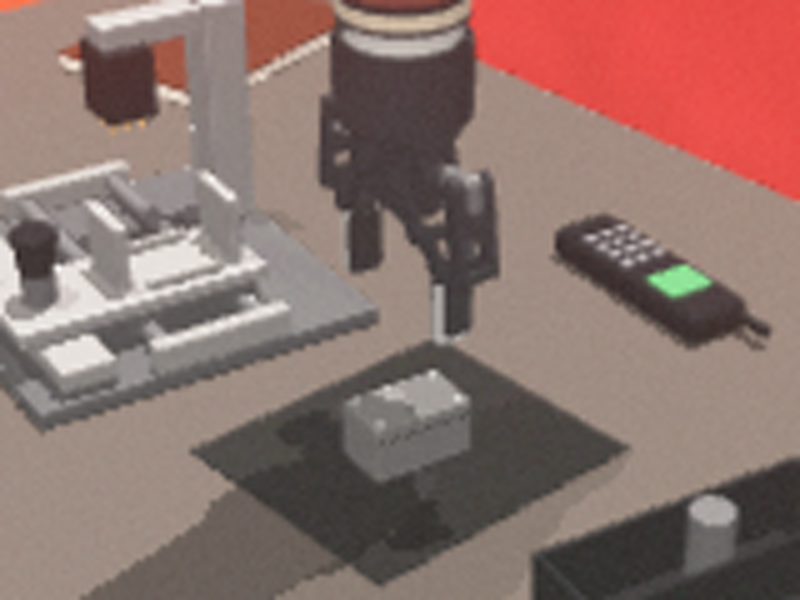

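The side view shows the case flat on the mat at about (405,425) in the crop, with the jaws now across its long sides. Taking it again.

step_arm([
  {"x": 0,"y": 0,"z": -0.02,"ax": 0,"ay": 0,"az": 0},
  {"x": 0,"y": 0,"z": -0.04,"ax": 0,"ay": 0,"az": 0},
  {"x": 0,"y": 0,"z": -0.055,"ax": 0,"ay": 0,"az": 0},
  {"x": 0,"y": 0,"z": -0.067,"ax": 0,"ay": 0,"az": 0},
  {"x": 0,"y": 0,"z": -0.073,"ax": 0,"ay": 0,"az": 0},
  {"x": 0,"y": 0,"z": -0.074,"ax": 0,"ay": 0,"az": 0},
])

```text
clock: 9.6
tool_pos: [0.5271, 0.0002, 0.0209]
orientation: [-159.3, 89.9, -168.4]
contact_force: [-0.6, 0.9, 0.3]
width: 0.0856
```

step_arm([
  {"x": 0,"y": 0,"z": 0,"ax": 0,"ay": 0,"az": 0},
  {"x": 0,"y": 0,"z": 0,"ax": 0,"ay": 0,"az": 0},
  {"x": 0,"y": 0,"z": 0,"ax": 0,"ay": 0,"az": 0},
  {"x": 0,"y": 0,"z": 0,"ax": 0,"ay": 0,"az": 0},
  {"x": 0,"y": 0,"z": 0,"ax": 0,"ay": 0,"az": 0},
  {"x": 0,"y": 0,"z": 0,"ax": 0,"ay": 0,"az": 0},
  {"x": 0,"y": 0,"z": 0,"ax": 0,"ay": 0,"az": 0},
  {"x": 0,"y": 0,"z": 0,"ax": 0,"ay": 0,"az": 0},
], claw=28)

```text
clock: 10.4
tool_pos: [0.5281, 0.0001, 0.0223]
orientation: [8.7, 89.9, -0.4]
contact_force: [0.1, 0.1, 6.2]
width: 0.0389
```

step_arm([
  {"x": 0,"y": 0,"z": 0.01,"ax": 0,"ay": 0,"az": 0},
  {"x": 0,"y": 0,"z": 0.03,"ax": 0,"ay": 0,"az": 0},
  {"x": 0,"y": 0,"z": 0.055,"ax": 0,"ay": 0,"az": 0},
  {"x": 0,"y": 0.01,"z": 0.08,"ax": 0,"ay": 0,"az": 0},
  {"x": -0.004,"y": 0.03,"z": 0.1,"ax": 0,"ay": 0,"az": 0},
  {"x": -0.008,"y": 0.06,"z": 0.108,"ax": 0,"ay": 0,"az": 0},
  {"x": -0.01,"y": 0.09,"z": 0.108,"ax": 0,"ay": 0,"az": 0},
  {"x": -0.012,"y": 0.12,"z": 0.108,"ax": 0,"ay": 0,"az": 0},
  {"x": -0.015,"y": 0.15,"z": 0.108,"ax": 0,"ay": 0,"az": 0},
  {"x": -0.017,"y": 0.18,"z": 0.108,"ax": 0,"ay": 0,"az": 0},
], claw=22)

```text
clock: 11.4
tool_pos: [0.5095, 0.181, 0.1296]
orientation: [-147.3, 89.9, -156.4]
contact_force: [0.1, -0.5, -1.8]
width: 0.0392
```

```bash
cat > ov.py <<'E'
from h import *
def overlay(x,y,yaw,out,S="pics/s2_raw.png",T="pics/t0_raw.png"):
    c,s=np.cos(np.radians(yaw)),np.sin(np.radians(yaw))
    L=lambda a,b,z:[x+c*a-s*b,y+s*a+c*b,z]
    ims=[]
    for n,f,cr in(("side",S,(205,160,285,225)),("top",T,(180,200,270,290))):
        im=cv2.imread(f)[cr[1]:cr[3],cr[0]:cr[2]]; k=400/im.shape[1]
        im=cv2.resize(im,None,fx=k,fy=k,interpolation=cv2.INTER_CUBIC)
        def poly(ps,col,cl=True):
            q=np.array([(px(n,p)-cr[:2]+.5)*k-.5 for p in ps]); cv2.polylines(im,[np.round(q*8).astype(np.int32)],cl,col,1,cv2.LINE_AA,3)
        poly([L(34,-22,.042),L(34,22,.042),L(-34,22,.042),L(-34,-22,.042)],(0,0,255))
        for a in(34,-34):pass
        for sg in(1,-1): poly([L(sg*.034,-.012,.087),L(sg*.034,.012,.087),L(sg*.042,.012,.087),L(sg*.042,-.012,.087)],(0,200,0))
        poly([L(.034,-.022,.042),L(.034,.022,.042),L(-.034,.022,.042),L(-.034,-.022,.042)],(0,0,255))
        for sg in(1,-1): poly([L(-.034,sg*.022,.048),L(.034,sg*.022,.048),L(.034,sg*.027,.048),L(-.034,sg*.027,.048)],(255,0,0))
        for yy in(.05,.1): poly([L(-.085+.006*np.cos(t),yy+.006*np.sin(t),.03) for t in np.linspace(0,6.28,16)],(0,255,255))
        poly([L(-.085+.015*np.cos(t),.015*np.sin(t),.09) for t in np.linspace(0,6.28,20)],(0,255,255))
        h=im.shape[0]; ims.append(cv2.copyMakeBorder(im,0,400-h,0,0,cv2.BORDER_CONSTANT) if h<400 else im[:400])
    cv2.imwrite(out,np.hstack(ims))
E
python3 -c "
from ov import *
overlay(.511,.2135,-9,'pics/ov1.png')"
```

```text
(no output)
```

View pics/ov1.png

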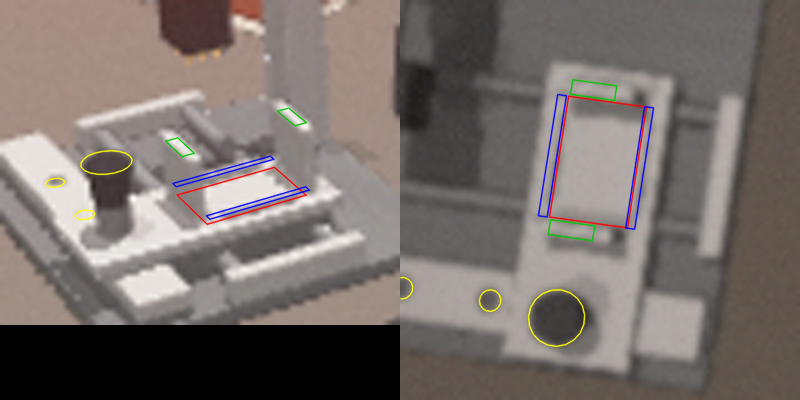

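The overlay of my pose estimate (0.511, 0.2135, -9°) sits on the nest to within about 2 mm in both views. To get the camera bias, I'll compare the side camera's predictions against the case at its known mat pose and against the jig features, using an enlarged annotated crop.

```bash
cat > fit.py <<'E'
from h import *
from scipy.ndimage import map_coordinates as mc
def edges(n,f,segs,cx,cy,yaw,r=np.arange(-.006,.0061,.0005),dz=0):
    """score of projected edge segments (local coords, sign-free gradient normal to edge) over x,y shifts"""
    im=cv2.GaussianBlur(cv2.cvtColor(cv2.imread(f),cv2.COLOR_BGR2GRAY).astype(np.float32),(0,0),.7)
    gx=cv2.Sobel(im,cv2.CV_32F,1,0)/8;gy=cv2.Sobel(im,cv2.CV_32F,0,1)/8
    c,s=np.cos(np.radians(yaw)),np.sin(np.radians(yaw)); K,R,t,_=cam(n)
    def pr(a,dx,dy):
        a=np.array(a);P=np.c_[cx+c*(a[:,0]+dx)-s*(a[:,1]+dy),cy+s*(a[:,0]+dx)+c*(a[:,1]+dy),a[:,2]+dz]
        p=(K@(R@P.T+t[:,None])).T; return p[:,:2]/p[:,2:]
    out=np.zeros((len(r),len(r)))
    for i,dx in enumerate(r):
        for j,dy in enumerate(r):
            for A,B in segs:
                q=pr(np.linspace(A,B,25),dx,dy); d=q[-1]-q[0]; nn=np.array([-d[1],d[0]])/np.hypot(*d)
                g=mc(gx,[q[:,1],q[:,0]],order=1)*nn[0]+mc(gy,[q[:,1],q[:,0]],order=1)*nn[1]
                out[i,j]+=min(abs(g.mean()),15)*np.hypot(*d)
    i,j=np.unravel_index(out.argmax(),out.shape); return r[i]*1e3,r[j]*1e3,round(out.max()/out[len(r)//2,len(r)//2],3)
a,b=.032,.020; z0,z1=.001,.037
box=[((-a,-b,z1),(a,-b,z1)),((-a,b,z1),(a,b,z1)),((-a,-b,z1),(-a,b,z1)),((a,-b,z1),(a,b,z1)),((-a,-b,z0),(a,-b,z0)),((-a,-b,z0),(-a,b,z0)),((-a,b,z0),(-a,b,z1)),((a,-b,z0),(a,-b,z1)),((-a,-b,z0),(-a,-b,z1))]
if __name__=="__main__":
    print("case, side, vs TCP pose (local mm)",edges("side","pics/s2_raw.png",box,.5273,.0001,-9))
    # jig-local, nest-centred: strip & plate edges, carriage edges
    pl=[((-.1,-.035,.042),(.06,-.035,.042)),((-.08,.035,.042),(.06,.035,.042))]
    post=[((s*.034,-.010,.087),(s*.034,.010,.087)) for s in(1,-1)]+[((s*.042,-.010,.087),(s*.042,.010,.087)) for s in(1,-1)]
    knob=[((-.085+.015*np.cos(t),.015*np.sin(t),.09),(-.085+.015*np.cos(t+.3),.015*np.sin(t+.3),.09)) for t in np.arange(0,6.2,.3)]
    hole=[((-.085+.006*np.cos(t),y+.006*np.sin(t),.03),(-.085+.006*np.cos(t+.5),y+.006*np.sin(t+.5),.03)) for t in np.arange(0,6.2,.5) for y in(.05,.1)]
    for n,f in(("top","pics/t0_raw.png"),("side","pics/s2_raw.png"),("side","pics/s0_raw.png")):
        for nm,S in(("plate",pl),("post",post),("knob",knob),("hole",hole),("all",pl+post+knob+hole)):
            print(n,nm,edges(n,f,S,.511,.2135,-9))
E
python3 fit.py
python3 - <<'E'
from h import *
f=lambda L:[tuple(np.round((px("side",P)-[220,146]+.5)*5-.5).astype(int)) for P in L]
c,s=np.cos(np.radians(-9)),np.sin(np.radians(-9))
G=lambda x,y,L:[[x+c*a-s*b,y+s*a+c*b,z] for a,b,z in L]
print("case",f(G(.5273,.0001,[(-.032,.02,.037),(.032,.02,.037),(.032,-.02,.037),(-.032,-.02,.037),(-.032,-.02,.001),(.032,-.02,.001)])))
print("knobtop,post near inner/far inner tops",f(G(.511,.2135,[(-.085,0,.09),(-.034,-.012,.087),(-.034,.012,.087),(.034,-.012,.087),(.034,.012,.087)])))
E
```

```text
case, side, vs TCP pose (local mm) (np.float64(-0.9999999999999957), np.float64(-0.4999999999999952), np.float64(1.009))
top plate (np.float64(-6.0), np.float64(-1.4999999999999962), np.float64(1.001))
top post (np.float64(-6.0), np.float64(-6.0), np.float64(1.165))
top knob (np.float64(5.204170427930421e-15), np.float64(-1.4999999999999962), np.float64(1.025))
top hole (np.float64(-1.9999999999999967), np.float64(5.204170427930421e-15), np.float64(1.0))
top all (np.float64(-0.4999999999999952), np.float64(-0.9999999999999957), np.float64(1.006))
side plate (np.float64(-6.0), np.float64(2.000000000000007), np.float64(1.044))
side post (np.float64(3.000000000000008), np.float64(-6.0), np.float64(1.007))
side knob (np.float64(-1.4999999999999962), np.float64(-4.499999999999999), np.float64(1.027))
side hole (np.float64(2.000000000000007), np.float64(0.5000000000000057), np.float64(1.084))
side all (np.float64(1.000000000000006), np.float64(2.000000000000007), np.float64(1.026))
side plate (np.float64(-6.0), np.float64(1.5000000000000064), np.float64(1.031))
side post (np.float64(3.000000000000008), np.float64(-6.0), np.float64(1.007))
side knob (np.float64(-1.4999999999999962), np.float64(-4.499999999999999), np.float64(1.019))
side hole (np.float64(2.000000000000007), np.float64(0.5000000000000057), np.float64(1.08))
side all (np.float64(1.000000000000006), np.float64(1.000000000000006), np.float64(1.02))
case [(np.int64(341), np.int64(399)), (np.int64(436), np.int64(367)), (np.int64(473), np.int64(398)), (np.int64(377), np.int64(432)), (np.int64(378), np.int64(485)), (np.int64(473), np.int64(450))]
knobtop,post near inner/far inner tops [(np.int64(31), np.int64(232)), (np.int64(119), np.int64(223)), (np.int64(102), np.int64(207)), (np.int64(219), np.int64(195)), (np.int64(202), np.int64(181))]
```

The side camera agrees with the robot to about 1 mm, while the two cameras differ by about 2 mm on the jig. I'll hover just above the posts and compare the case to the nest directly.

step_arm([
  {"x": 0.001,"y": 0.015,"z": 0,"ax": 0,"ay": 0,"az": 0},
  {"x": 0.002,"y": 0.028,"z": -0.004,"ax": 0,"ay": 0,"az": 0},
  {"x": 0.002,"y": 0.033,"z": -0.01,"ax": 0,"ay": 0,"az": 0},
  {"x": 0.002,"y": 0.033,"z": -0.016,"ax": 0,"ay": 0,"az": 0},
  {"x": 0.002,"y": 0.033,"z": -0.018,"ax": 0,"ay": 0,"az": 0},
  {"x": 0.002,"y": 0.033,"z": -0.018,"ax": 0,"ay": 0,"az": 0},
])

```text
clock: 12.0
tool_pos: [0.5123, 0.2112, 0.1107]
orientation: [-120.8, 89.9, -130.0]
contact_force: [-0.7, -0.2, -1.1]
width: 0.0387
```

```bash
python3 - <<'E'
from h import *
from fit import *
s=telemetry.state();print(s["tool_pos"],s["orientation"],s["contact_force"])
snap("side","s3")
im=cv2.imread("pics/s3_raw.png")[140:215,205:305]
cv2.imwrite("pics/s3c.png",cv2.resize(im,None,fx=8,fy=8,interpolation=cv2.INTER_CUBIC))
x,y,z=s["tool_pos"]
box2=[((A[0],A[1],A[2]-.001+z-.0213),(B[0],B[1],B[2]-.001+z-.0213)) for A,B in box]
print(edges("side","pics/s3_raw.png",box2,x,y,-9))
c,sn=np.cos(np.radians(-9)),np.sin(np.radians(-9))
for nm,L,o in(("case bottom corners -x-y,+x-y,-x+y",[(-.032,-.02),(.032,-.02),(-.032,.02)],z-.0213),("post inner tops at nest=.512,.214: near -y,+y, far -y,+y",[(-.034,-.012),(-.034,.012),(.034,-.012),(.034,.012)],.087)):
    print(nm,[tuple(((px("side",[.512+c*a-sn*b,.214+sn*a+c*b,o])-[205,140]+.5)*8-.5).round(0)) for a,b in L])
E
```

```text
[0.51227293 0.21120746 0.11066445] [-120.84388953   89.86350662 -130.01742548] [-0.74119091 -0.16993883 -1.13588723]
(np.float64(-3.499999999999998), np.float64(-6.0), np.float64(1.164))
case bottom corners -x-y,+x-y,-x+y [(np.float64(325.0), np.float64(405.0)), (np.float64(477.0), np.float64(363.0)), (np.float64(281.0), np.float64(364.0))]
post inner tops at nest=.512,.214: near -y,+y, far -y,+y [(np.float64(312.0), np.float64(403.0)), (np.float64(285.0), np.float64(379.0)), (np.float64(473.0), np.float64(359.0)), (np.float64(445.0), np.float64(336.0))]
```

View pics/s3c.png

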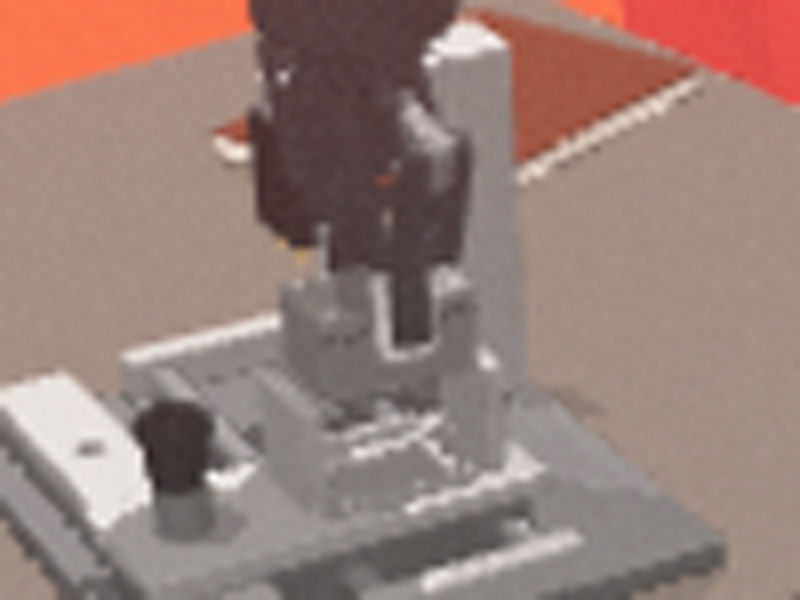

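```bash
python3 - <<'E'
from fit import *
s=telemetry.state();print(s["tool_pos"],s["joints"])
for n,f in(("side","pics/s2_raw.png"),("side","pics/s0_raw.png"),("top","pics/t0_raw.png")):
    for h in(.014,.016,.018,.02,.022,.024):
        S=[]
        for sg in(1,-1):
            S+=[((sg*x,-h,.087),(sg*x,h,.087)) for x in(.034,.042)]+[((sg*.034,y,.087),(sg*.042,y,.087)) for y in(h,-h)]
            S+=[((sg*x,y,.05),(sg*x,y,.087)) for x,y in((.042,-h),(.034,-h),(-.042,h))] if n=="side" else []
        print(n,h,edges(n,f,S,.511,.2135,-9))
im=cv2.imread("pics/s2_raw.png")[165:210,215:280]
t=cv2.imread("pics/t0_raw.png")[212:262,205:245]
im=cv2.resize(im,None,fx=8,fy=8,interpolation=cv2.INTER_CUBIC)[:360];t=cv2.resize(t,(280,350),interpolation=cv2.INTER_CUBIC)
cv2.imwrite("pics/posts.png",np.hstack([im,cv2.copyMakeBorder(t,0,10,0,0,cv2.BORDER_CONSTANT)]))
E
```

```text
[0.51249104 0.2115864  0.11105721] [-22.07047081  36.03813347  -4.09205009 105.55020094   3.92818578
  38.61787038  52.38481192]
side 0.014 (np.float64(2.000000000000007), np.float64(-1.4999999999999962), np.float64(1.143))
side 0.016 (np.float64(1.5000000000000064), np.float64(-0.4999999999999952), np.float64(1.098))
side 0.018 (np.float64(2.000000000000007), np.float64(-4.499999999999999), np.float64(1.075))
side 0.02 (np.float64(2.000000000000007), np.float64(-5.5), np.float64(1.072))
side 0.022 (np.float64(1.000000000000006), np.float64(-4.499999999999999), np.float64(1.055))
side 0.024 (np.float64(0.5000000000000057), np.float64(-1.9999999999999967), np.float64(1.039))
side 0.014 (np.float64(3.000000000000008), np.float64(-6.0), np.float64(1.152))
side 0.016 (np.float64(2.000000000000007), np.float64(-0.4999999999999952), np.float64(1.101))
side 0.018 (np.float64(2.000000000000007), np.float64(-4.499999999999999), np.float64(1.072))
side 0.02 (np.float64(2.5000000000000075), np.float64(-6.0), np.float64(1.065))
side 0.022 (np.float64(1.000000000000006), np.float64(-4.499999999999999), np.float64(1.051))
side 0.024 (np.float64(0.5000000000000057), np.float64(-2.499999999999997), np.float64(1.036))
top 0.014 (np.float64(-6.0), np.float64(-5.5), np.float64(1.319))
top 0.016 (np.float64(-6.0), np.float64(-5.5), np.float64(1.337))
top 0.018 (np.float64(-6.0), np.float64(-4.499999999999999), np.float64(1.207))
top 0.02 (np.float64(-6.0), np.float64(-6.0), np.float64(1.09))
top 0.022 (np.float64(-6.0), np.float64(-6.0), np.float64(1.111))
top 0.024 (np.float64(-6.0), np.float64(1.5000000000000064), np.float64(1.17))
```

View pics/posts.png

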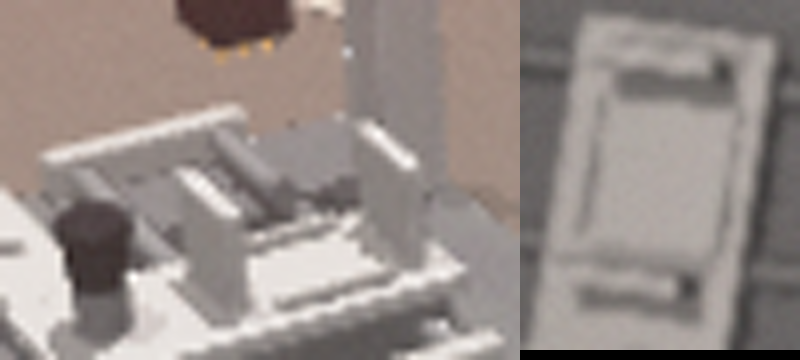

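The crop is clear: in the side part the near post top is centred at (207,191) and the far post top at (387,146). Their midpoint gives the nest.

```bash
python3 - <<'E'
from h import *
f=lambda u,v,z=.087:w("side",215+(u+.5)/8-.5,165+(v+.5)/8-.5,z)
n=np.mean([f(*p) for p in[(175,171),(188,165),(240,213),(226,218)]],0); r=np.mean([f(*p) for p in[(357,129),(370,124),(417,163),(403,168)]],0)
print(n,r,(n+r)/2,np.linalg.norm(n-r),np.degrees(np.arctan2(*(r-n)[[1,0]])))
k=f(95,218,.09); print("knob top",k, "knob->nest", (n+r)/2-k)
# case in s2 view read by eye: top corners
g=lambda u,v,z:w("side",220+(u+.5)/5-.5,146+(v+.5)/5-.5,z)
c=np.mean([g(*p,.037) for p in[(344,404),(433,369),(471,402),(380,437)]],0);print("case seen",c,"TCP .5273,.0001")
E
```

```text
[0.47497681 0.22198331 0.087     ] [0.54895004 0.20802911 0.087     ] [0.51196343 0.21500621 0.087     ] 0.07527787280599343 -10.682657625050945
knob top [0.42905761 0.22651326 0.09      ] knob->nest [ 0.08290582 -0.01150705 -0.003     ]
case seen [ 0.52461766 -0.00315719  0.037     ] TCP .5273,.0001
```

The estimates agree on about (0.5125, 0.215), while the TCP sits 3.5 mm low in y. I'll correct that and lower the case between the posts with the force as a guide.

step_arm([
  {"x": 0,"y": 0.002,"z": 0,"ax": 0,"ay": 0,"az": 0},
  {"x": 0,"y": 0.0035,"z": 0,"ax": 0,"ay": 0,"az": 0},
  {"x": 0,"y": 0.0035,"z": -0.003,"ax": 0,"ay": 0,"az": 0},
  {"x": 0,"y": 0.0035,"z": -0.005,"ax": 0,"ay": 0,"az": 0},
  {"x": 0,"y": 0.0035,"z": -0.007,"ax": 0,"ay": 0,"az": 0},
  {"x": 0,"y": 0.0035,"z": -0.007,"ax": 0,"ay": 0,"az": 0},
])

```text
clock: 12.65
tool_pos: [0.5121, 0.2164, 0.104]
orientation: [-140.2, 89.9, -149.3]
contact_force: [0.0, -0.5, -1.7]
width: 0.0389
```

step_arm([
  {"x": 0,"y": 0,"z": -0.002,"ax": 0,"ay": 0,"az": 0},
  {"x": 0,"y": 0,"z": -0.004,"ax": 0,"ay": 0,"az": 0},
  {"x": 0,"y": 0,"z": -0.006,"ax": 0,"ay": 0,"az": 0},
  {"x": 0,"y": 0,"z": -0.006,"ax": 0,"ay": 0,"az": 0},
])

```text
clock: 13.05
tool_pos: [0.5122, 0.2165, 0.0981]
orientation: [-142.9, 90.0, -151.9]
contact_force: [-0.5, -0.0, -1.8]
width: 0.039
```

It's between the posts with no contact. I'll probe gently along the jig's x to centre it.

step_arm([
  {"x": 0.001,"y": 0,"z": 0,"ax": 0,"ay": 0,"az": 0},
  {"x": 0.002,"y": 0,"z": 0,"ax": 0,"ay": 0,"az": 0},
  {"x": 0.002,"y": 0,"z": 0,"ax": 0,"ay": 0,"az": 0},
])

```text
clock: 13.35
tool_pos: [0.5147, 0.2166, 0.0985]
orientation: [21.3, 90.0, 12.2]
contact_force: [-0.3, -0.3, -1.8]
width: 0.0389
```

step_arm([
  {"x": -0.002,"y": 0,"z": 0,"ax": 0,"ay": 0,"az": 0},
  {"x": -0.003,"y": 0,"z": 0,"ax": 0,"ay": 0,"az": 0},
  {"x": -0.004,"y": 0,"z": 0,"ax": 0,"ay": 0,"az": 0},
  {"x": -0.004,"y": 0,"z": 0,"ax": 0,"ay": 0,"az": 0},
])

```text
clock: 13.75
tool_pos: [0.5118, 0.2166, 0.0988]
orientation: [19.6, 89.8, 10.5]
contact_force: [3.4, 0.0, -2.5]
width: 0.0389
```

step_arm([
  {"x": 0.003,"y": 0,"z": 0,"ax": 0,"ay": 0,"az": 0},
  {"x": 0.005,"y": 0,"z": 0,"ax": 0,"ay": 0,"az": 0},
  {"x": 0.006,"y": 0,"z": 0,"ax": 0,"ay": 0,"az": 0},
  {"x": 0.006,"y": 0,"z": 0,"ax": 0,"ay": 0,"az": 0},
])

```text
clock: 14.15
tool_pos: [0.5159, 0.2166, 0.0982]
orientation: [-158.2, 89.9, -167.2]
contact_force: [-0.5, -0.2, -1.6]
width: 0.0389
```

Near post contact is at x≈0.5118 and there's none up to 0.5159, so the centre is about 0.514. Lowering to just above the rails.

step_arm([
  {"x": -0.001,"y": 0,"z": 0,"ax": 0,"ay": 0,"az": 0},
  {"x": -0.002,"y": 0,"z": -0.004,"ax": 0,"ay": 0,"az": 0},
  {"x": -0.002,"y": 0,"z": -0.01,"ax": 0,"ay": 0,"az": 0},
  {"x": -0.002,"y": 0,"z": -0.016,"ax": 0,"ay": 0,"az": 0},
  {"x": -0.002,"y": 0,"z": -0.021,"ax": 0,"ay": 0,"az": 0},
  {"x": -0.002,"y": 0,"z": -0.025,"ax": 0,"ay": 0,"az": 0},
  {"x": -0.002,"y": 0,"z": -0.027,"ax": 0,"ay": 0,"az": 0},
  {"x": -0.002,"y": 0,"z": -0.027,"ax": 0,"ay": 0,"az": 0},
])

```text
clock: 14.95
tool_pos: [0.5142, 0.2166, 0.071]
orientation: [-145.5, 90.0, -154.5]
contact_force: [0.4, 0.1, -1.8]
width: 0.0389
```

step_arm([
  {"x": 0,"y": 0,"z": -0.001,"ax": 0,"ay": 0,"az": 0},
  {"x": 0,"y": 0,"z": -0.002,"ax": 0,"ay": 0,"az": 0},
  {"x": 0,"y": 0,"z": -0.003,"ax": 0,"ay": 0,"az": 0},
  {"x": 0,"y": 0,"z": -0.003,"ax": 0,"ay": 0,"az": 0},
])

```text
clock: 15.35
tool_pos: [0.5148, 0.2173, 0.07]
orientation: [47.9, 89.9, 38.9]
contact_force: [-1.4, -0.1, 8.1]
width: 0.0385
```

That's a rail contact (z 0.070, case bottom at about 0.0487). The moment should tell which side.

```bash
python3 -c "
from h import *
s=telemetry.state();print(s['ft_torque'],s['contact_force'],s['tool_pos'],s['orientation'])"
```

```text
[0.06717544 0.42419639 0.07375555] [-1.4181528  -0.13770712  8.07312324] [0.51482764 0.21734128 0.07004806] [47.90568057 89.88501241 38.88475296]
```

The moment points to contact on the +y side. I'll lift 2 mm, shift -2 mm in y and try again.

step_arm([
  {"x": 0,"y": 0,"z": 0.002,"ax": 0,"ay": 0,"az": 0},
  {"x": 0,"y": -0.002,"z": 0.003,"ax": 0,"ay": 0,"az": 0},
  {"x": 0,"y": -0.002,"z": 0.003,"ax": 0,"ay": 0,"az": 0},
  {"x": 0,"y": -0.002,"z": 0.001,"ax": 0,"ay": 0,"az": 0},
  {"x": 0,"y": -0.002,"z": 0,"ax": 0,"ay": 0,"az": 0},
  {"x": 0,"y": -0.002,"z": -0.001,"ax": 0,"ay": 0,"az": 0},
  {"x": 0,"y": -0.002,"z": -0.001,"ax": 0,"ay": 0,"az": 0},
])

```text
clock: 16.05
tool_pos: [0.5142, 0.2146, 0.0671]
orientation: [-145.1, 90.0, -154.1]
contact_force: [0.9, 0.2, -1.5]
width: 0.0387
```

```bash
python3 -c "
from h import *
s=telemetry.state();print(s['ft_torque'],s['contact_force'],s['tool_pos'],s['orientation'])"
```

```text
[ 0.03042414 -0.02865518  0.01063323] [ 0.89598093  0.1853169  -1.46724456] [0.51419767 0.21457231 0.06707585] [-145.11355037   89.95840853 -154.14734412]
```

It cleared the rail. Now down to the floor.

step_arm([
  {"x": 0,"y": 0,"z": -0.001,"ax": 0,"ay": 0,"az": 0},
  {"x": 0,"y": 0,"z": -0.002,"ax": 0,"ay": 0,"az": 0},
  {"x": 0,"y": 0,"z": -0.003,"ax": 0,"ay": 0,"az": 0},
  {"x": 0,"y": 0,"z": -0.003,"ax": 0,"ay": 0,"az": 0},
])

```text
clock: 16.45
tool_pos: [0.5144, 0.2146, 0.0644]
orientation: [-118.1, 90.0, -127.1]
contact_force: [0.4, -0.4, -0.8]
width: 0.0387
```

step_arm([
  {"x": 0,"y": 0,"z": -0.0005,"ax": 0,"ay": 0,"az": 0},
  {"x": 0,"y": 0,"z": -0.001,"ax": 0,"ay": 0,"az": 0},
  {"x": 0,"y": 0,"z": -0.001,"ax": 0,"ay": 0,"az": 0},
])

```text
clock: 16.75
tool_pos: [0.5145, 0.2147, 0.0643]
orientation: [34.6, 90.0, 25.5]
contact_force: [-2.0, 0.0, 5.0]
width: 0.039
```

Seated, with 5 N of contact at the expected height. Release, rise, and check by eye.

step_arm([
  {"x": 0,"y": 0,"z": 0,"ax": 0,"ay": 0,"az": 0},
  {"x": 0,"y": 0,"z": 0,"ax": 0,"ay": 0,"az": 0},
  {"x": 0,"y": 0,"z": 0,"ax": 0,"ay": 0,"az": 0},
  {"x": 0,"y": 0,"z": 0.002,"ax": 0,"ay": 0,"az": 0},
  {"x": 0,"y": 0,"z": 0.015,"ax": 0,"ay": 0,"az": 0},
  {"x": 0,"y": 0,"z": 0.04,"ax": 0,"ay": 0,"az": 0},
  {"x": 0,"y": 0,"z": 0.065,"ax": 0,"ay": 0,"az": 0},
  {"x": -0.02,"y": 0.004,"z": 0.075,"ax": 0,"ay": 0,"az": 0},
  {"x": -0.05,"y": 0.008,"z": 0.075,"ax": 0,"ay": 0,"az": 0},
  {"x": -0.0845,"y": 0.013,"z": 0.075,"ax": 0,"ay": 0,"az": 0},
], claw=75)

```text
clock: 17.75
tool_pos: [0.4304, 0.2278, 0.1399]
orientation: [35.7, 89.8, 26.6]
contact_force: [0.1, 0.3, -0.6]
width: 0.064
```

```bash
python3 - <<'E'
from h import *
snap("side","s4",(205,140,305,215),8)
s=telemetry.state();print(s["tool_pos"],s["orientation"],s["contact_force"],s["joints"])
E
```

```text
[0.42170275 0.22862508 0.13912463] [-165.07444837   89.56577607 -173.82210374] [-5.68962921  0.20454662 -0.06900351] [-27.78480048  28.64762625  -4.55221021 115.46034917   3.35912985
  36.40699714  46.75180428]
```

View pics/s4.png

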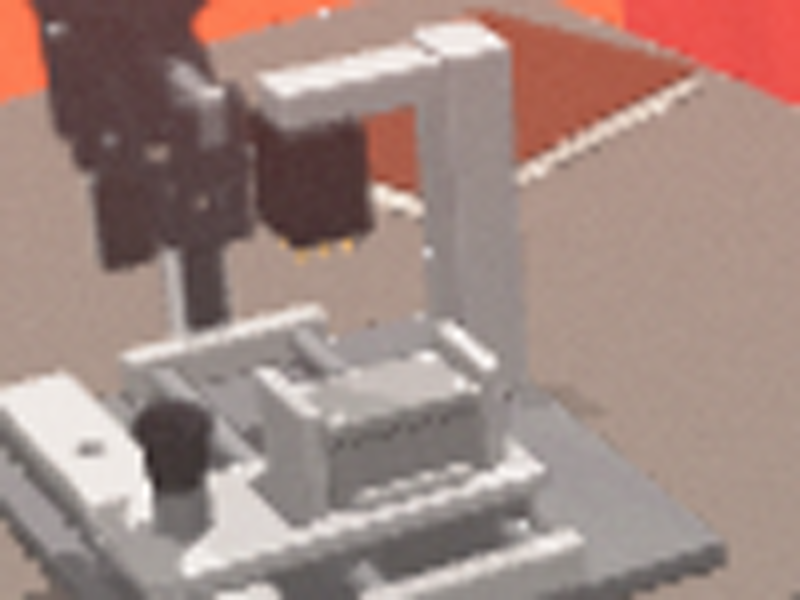

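The case sits flat between the posts and the plunger is still down at the loading hole. Going down over the knob.

step_arm([
  {"x": 0,"y": 0,"z": 0,"ax": 0,"ay": 0,"az": 0},
  {"x": 0,"y": 0,"z": -0.01,"ax": 0,"ay": 0,"az": 0},
  {"x": 0,"y": 0,"z": -0.03,"ax": 0,"ay": 0,"az": 0},
  {"x": 0,"y": 0,"z": -0.05,"ax": 0,"ay": 0,"az": 0},
  {"x": 0,"y": 0,"z": -0.065,"ax": 0,"ay": 0,"az": 0},
  {"x": 0,"y": 0,"z": -0.073,"ax": 0,"ay": 0,"az": 0},
  {"x": 0,"y": 0,"z": -0.074,"ax": 0,"ay": 0,"az": 0},
  {"x": 0,"y": 0,"z": -0.074,"ax": 0,"ay": 0,"az": 0},
])

```text
clock: 18.6
tool_pos: [0.4306, 0.2276, 0.0644]
orientation: [11.7, 90.0, 2.6]
contact_force: [0.4, -0.4, 0.6]
width: 0.0638
```

step_arm([
  {"x": 0,"y": 0,"z": 0,"ax": 0,"ay": 0,"az": 0},
  {"x": 0,"y": 0,"z": 0,"ax": 0,"ay": 0,"az": 0},
  {"x": 0,"y": 0,"z": 0,"ax": 0,"ay": 0,"az": 0},
  {"x": 0,"y": 0,"z": 0,"ax": 0,"ay": 0,"az": 0},
  {"x": 0,"y": 0,"z": 0,"ax": 0,"ay": 0,"az": 0},
  {"x": 0,"y": 0,"z": 0,"ax": 0,"ay": 0,"az": 0},
  {"x": 0,"y": 0,"z": 0,"ax": 0,"ay": 0,"az": 0},
], claw=0)

```text
clock: 19.3
tool_pos: [0.4304, 0.228, 0.0653]
orientation: [39.1, 89.9, 30.0]
contact_force: [-0.7, 0.1, 6.0]
width: 0.0272
```

The knob is gripped (27 mm, on the flare). Lifting it about 14 mm.

step_arm([
  {"x": 0,"y": 0,"z": 0.003,"ax": 0,"ay": 0,"az": 0},
  {"x": 0,"y": 0,"z": 0.006,"ax": 0,"ay": 0,"az": 0},
  {"x": 0,"y": 0,"z": 0.009,"ax": 0,"ay": 0,"az": 0},
  {"x": 0,"y": 0,"z": 0.012,"ax": 0,"ay": 0,"az": 0},
  {"x": 0,"y": 0,"z": 0.0145,"ax": 0,"ay": 0,"az": 0},
  {"x": 0,"y": 0,"z": 0.0145,"ax": 0,"ay": 0,"az": 0},
])

```text
clock: 19.9
tool_pos: [0.4302, 0.2275, 0.079]
orientation: [6.6, 90.0, -2.4]
contact_force: [3.4, -0.1, -7.8]
width: 0.0276
```

The plunger is up, with a spring load of about 7.8 N. Sliding 100 mm along the jig's +y.

step_arm([
  {"x": 0.0006,"y": 0.004,"z": 0,"ax": 0,"ay": 0,"az": 0},
  {"x": 0.0019,"y": 0.012,"z": 0,"ax": 0,"ay": 0,"az": 0},
  {"x": 0.0035,"y": 0.022,"z": 0,"ax": 0,"ay": 0,"az": 0},
  {"x": 0.0052,"y": 0.033,"z": 0,"ax": 0,"ay": 0,"az": 0},
  {"x": 0.007,"y": 0.044,"z": 0,"ax": 0,"ay": 0,"az": 0},
  {"x": 0.0087,"y": 0.055,"z": 0,"ax": 0,"ay": 0,"az": 0},
  {"x": 0.0105,"y": 0.066,"z": 0,"ax": 0,"ay": 0,"az": 0},
  {"x": 0.012,"y": 0.076,"z": 0,"ax": 0,"ay": 0,"az": 0},
  {"x": 0.0135,"y": 0.085,"z": 0,"ax": 0,"ay": 0,"az": 0},
  {"x": 0.0146,"y": 0.092,"z": 0,"ax": 0,"ay": 0,"az": 0},
])

```text
clock: 20.9
tool_pos: [0.4453, 0.321, 0.0789]
orientation: [22.3, 89.9, 13.3]
contact_force: [5.5, -2.4, -7.7]
width: 0.0275
```

step_arm([
  {"x": 0.0006,"y": 0.004,"z": 0,"ax": 0,"ay": 0,"az": 0},
  {"x": 0.001,"y": 0.0065,"z": 0,"ax": 0,"ay": 0,"az": 0},
  {"x": 0.001,"y": 0.0065,"z": 0,"ax": 0,"ay": 0,"az": 0},
  {"x": 0.001,"y": 0.0065,"z": 0,"ax": 0,"ay": 0,"az": 0},
])

```text
clock: 21.3
tool_pos: [0.4464, 0.3277, 0.079]
orientation: [45.7, 89.8, 36.7]
contact_force: [5.9, -0.8, -7.6]
width: 0.027
```

The travel reads about 101 mm. I'll back off 1 mm, ease the side load and lower the knob while feeling for the hole.

step_arm([
  {"x": -0.001,"y": -0.001,"z": 0,"ax": 0,"ay": 0,"az": 0},
  {"x": -0.001,"y": -0.001,"z": -0.002,"ax": 0,"ay": 0,"az": 0},
  {"x": -0.001,"y": -0.001,"z": -0.004,"ax": 0,"ay": 0,"az": 0},
  {"x": -0.001,"y": -0.001,"z": -0.006,"ax": 0,"ay": 0,"az": 0},
  {"x": -0.001,"y": -0.001,"z": -0.008,"ax": 0,"ay": 0,"az": 0},
  {"x": -0.001,"y": -0.001,"z": -0.008,"ax": 0,"ay": 0,"az": 0},
])

```text
clock: 21.9
tool_pos: [0.4463, 0.327, 0.0714]
orientation: [43.0, 89.7, 34.0]
contact_force: [6.1, -0.5, -6.0]
width: 0.0273
```

The lift is about 6 mm and the spring still pulls down, so the pin has entered the hole. Lowering fully, then letting go.

step_arm([
  {"x": 0,"y": 0,"z": -0.002,"ax": 0,"ay": 0,"az": 0},
  {"x": 0,"y": 0,"z": -0.004,"ax": 0,"ay": 0,"az": 0},
  {"x": 0,"y": 0,"z": -0.006,"ax": 0,"ay": 0,"az": 0},
  {"x": 0,"y": 0,"z": -0.0065,"ax": 0,"ay": 0,"az": 0},
  {"x": 0,"y": 0,"z": -0.0065,"ax": 0,"ay": 0,"az": 0},
])

```text
clock: 22.4
tool_pos: [0.4464, 0.3271, 0.0656]
orientation: [42.9, 89.7, 33.8]
contact_force: [4.7, -0.1, -3.1]
width: 0.0276
```

step_arm([
  {"x": 0,"y": 0,"z": 0,"ax": 0,"ay": 0,"az": 0},
  {"x": 0,"y": 0,"z": 0,"ax": 0,"ay": 0,"az": 0},
  {"x": 0,"y": 0,"z": 0,"ax": 0,"ay": 0,"az": 0},
  {"x": 0,"y": 0,"z": 0,"ax": 0,"ay": 0,"az": 0},
  {"x": 0,"y": 0,"z": 0.01,"ax": 0,"ay": 0,"az": 0},
  {"x": 0,"y": 0,"z": 0.03,"ax": 0,"ay": 0,"az": 0},
  {"x": 0,"y": 0,"z": 0.06,"ax": 0,"ay": 0,"az": 0},
  {"x": 0,"y": 0,"z": 0.09,"ax": 0,"ay": 0,"az": 0},
  {"x": 0,"y": 0,"z": 0.12,"ax": 0,"ay": 0,"az": 0},
  {"x": 0,"y": 0,"z": 0.14,"ax": 0,"ay": 0,"az": 0},
], claw=75)

```text
clock: 23.4
tool_pos: [0.4449, 0.3256, 0.2075]
orientation: [50.8, 89.8, 41.8]
contact_force: [0.1, -0.5, -1.3]
width: 0.0643
```

step_arm([
  {"x": 0,"y": 0.03,"z": 0.02,"ax": 0,"ay": 0,"az": 0},
  {"x": 0,"y": 0.06,"z": 0.04,"ax": 0,"ay": 0,"az": 0},
  {"x": 0,"y": 0.09,"z": 0.06,"ax": 0,"ay": 0,"az": 0},
  {"x": 0,"y": 0.12,"z": 0.07,"ax": 0,"ay": 0,"az": 0},
  {"x": 0,"y": 0.13,"z": 0.07,"ax": 0,"ay": 0,"az": 0},
  {"x": 0,"y": 0.13,"z": 0.07,"ax": 0,"ay": 0,"az": 0},
])

```text
clock: 24.0
tool_pos: [0.4433, 0.4561, 0.274]
orientation: [-161.0, 89.9, -169.9]
contact_force: [-0.4, -0.5, -0.9]
width: 0.064
```

```bash
python3 - <<'E'
from h import *
snap("side","s5"); snap("top","t5")
a=cv2.imread("pics/s5_raw.png")[140:215,190:290]; b=cv2.imread("pics/t5_raw.png")[170:290,150:270]
r=lambda i,s:cv2.resize(i,s,interpolation=cv2.INTER_CUBIC)
cv2.imwrite("pics/fin.png",np.hstack([r(a,(440,330)),r(b,(330,330))]))
K=lambda P:(px("side",P)-[190,140])*4.4
for z in(.090,.100): print("knob top centre px if top z",z,K([.4458,.327,z]))
print(telemetry.state()["contact_force"],telemetry.state()["tool_pos"])
E
```

```text
knob top centre px if top z 0.09 [105.57575917 171.69655255]
knob top centre px if top z 0.1 [103.95764805 159.2131432 ]
[ 1.08717726 -1.12262242 -1.0142991 ] [0.44461907 0.45295477 0.2734611 ]
```

View pics/fin.png

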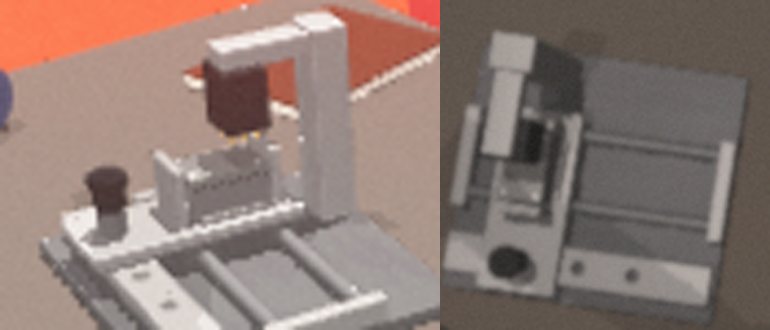

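The final picture shows the case flat in the nest under the probe head. The knob's top is at about (107,173) in the crop: 172 is predicted for fully home and 159 for resting on the strip. The loading and middle holes are both uncovered. Handing in.

```bash
python3 -c "
from bench import job
print(job.job_done())"
```

```text
the job is handed in; nothing more can be done
None
```

The job is done and handed in at about 24 s of the 64 s allowed. I took the long case from the organiser's middle compartment by its ends and set it down on the mat. I took it again by its long sides and seated it in the locked nest. Then I pulled the knob up, slid the carriage past the middle hole to the far hole, let the plunger drop, and moved the arm clear with the gripper open.

**Last checks, all by picture and arm readings:**
- **Case:** it sits flat in the nest under the probe head.
- **Plunger:** the knob's top is within about 1 px of its fully-home position. After lowering, the gripper was back at its pre-lift height (65.6 mm against 65.3 mm).
- **Carriage:** the loading and middle holes are both uncovered.
- **Bystanders:** I did not touch the short case, cell or phone, but I did not check them in the last picture.

**What disagreed:**
- **Nest position:** the two cameras differed by about 2 mm on the jig, so I found the nest by gently touching a post and a rail. The case landed on a rail once at about 8 N; I shifted it 2 mm and it went in.
- **Carriage travel:** it read about 101 mm, and I backed off 1 mm before the plunger went in.
- **Side load:** the knob carried about 5 N of side load during the slide.

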